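# Snug the recessed trim knob and calibrate the milk analyser

### The arm

A 6-joint arm with a two-finger parallel gripper is mounted at the origin on a cart in front of the work surface, level with it; the furniture and walls round the work are solid. World frame = base frame: x ahead of the robot, y to its left, z up, the work surface at z = 0. Lengths are in m, angles in degrees, forces in N, time in s.
With the tool pointing down it reaches from about 0.4 to 0.825 m from the base axis. Payload 7 kg.
Tool frame: the origin (TCP) lies between the finger pads; the fingertips stand 19 mm ahead of it and the grasp point (between the pads) is the TCP (r.finger_overhang is the distance from the TCP to the fingertips, in m); z points along the fingers, y is the direction in which the jaws open and shut (so a half turn about z gives the same grasp; the last joint's range is limited). The gripper opens to 88 mm and grips with 3 to 60 N. Pads are 19 mm wide; open, the fingers measure 130 mm over their backs; the gripper's body (78 mm by 193 mm) begins 47 mm behind the grasp point.
Start: joints at [93.684, 20.546, 0.682, 0, -70.136, -16.507], TCP at [0.15, 0.658, 0.246] pointing down, gripper open.
Joint ranges: [-176.03, 176.03], [-82.01, 121.73], [-58.28, 71.71], [-173.87, 95.51], [-174.79, -0.11], [-173.66, 173.66]. Speed limits (degrees/s): [136.94, 136.94, 172.46, 180, 180, 180].

### API

Orientations are given as [roll, pitch, yaw] about the fixed x, y, z axes, in that order (R = Rz(yaw) Ry(pitch) Rx(roll)).
In Python, from plant import r, optics gives the robot as it stands. The module is installed in compiled form; this text tells all that it offers.
- The arm moves only by the tool step_arm, never from a script. Its argument "increments" is a list of rows, each an object of numbers: "tx", "ty", "tz": the shift along the world's x, y, z in mm; "ax", "ay", "az": the turn, a rotation vector about the world's x, y, z in degrees; "claw": the gripper command: -1 is shut, 1 is fully open, values between are in proportion. In form: [{"tx": .., "ty": .., "tz": .., "ax": .., "ay": .., "az": .., "claw": ..}, ...]. A call has 1 to 12 rows; each row shifts and turns the commanded pose from where the row before left it; what a row does not reach is not made up. A row lasts 1/10 s, in which the tool goes at most 50 mm and 8.59 degrees, less where a joint would pass 70% of its speed; a pose out of reach is approached as far as the arm can. A call with a gripper value outside its range is refused whole. The fingers move at their own pace and stop on an object; "newtons" is the grip in N (left out, the last holds). Time passes only in rows, so rows that do not move let the fingers close. It gives the time, the measured TCP pose, the force and the opening at its end, in the units of the state.
- r.get_state(): the state, without advancing time (a new reading comes with each control period).
- optics.capture(name): name is "scene" or "top" or "wrist"; returns a dict with "image" (384x512x3 uint8, blue, green, red), "depth" (384x512 float32, m along the optical axis (not along the pixel's ray), 0 where there is no reading), "fx", "fy", "cx", "cy" (pixels), "R" (3x3) and "t" (3): a world point X has camera coordinates R X + t. Camera axes: x right, y down, z forward; pixel columns grow to the right and rows downward; lengths in m; the calibration is good to about 2 mm. A picture is of the moment at which its call begins.
- r.close_job(): hands the job in, once; it reports no verdict.
The state is a dict: "time_s": time; "joints": joint angles; "qd": joint speeds; "joint_torque": joint torques, N m; "tcp_pos": TCP position; "eef_rot": TCP orientation; "contact_force": force on the tool from outside, world axes, zero at the start; "moment": the same for the moment, N m; "gripper_width": finger opening in m.
Only numpy, scipy, OpenCV 4.12 (cv2) and the standard library are available. Lean on these libraries where they do the work, as an engineer would, in place of code of your own. Each camera call takes 0.05 s, during which the arm holds its last target. There are 200 camera calls.

### The job

Reach into the round well on top of the white milk analyser and turn the blue trim knob clockwise until you feel it meet its spring stop, then about ten degrees further so that it stays snug against the stop without being forced, and let go of it. Then press the green calibration button fully down and release it. Do not jam the fingers hard into the well, and leave the bottle, cup and vial around the analyser undisturbed.

Things in the scene. Friction and masses are not known exactly. Their poses are not given: they have to be found in the camera images.
- analyser: white box-shaped bench instrument fixed to the worktop, 200 mm deep (x) x 270 mm wide (y) x 75 mm high, vents on its front (-x) side, a dark display at the rear right of its top. Origin: centre of its underside; x points to its rear, y to its left, z up. Its flat top is 75 mm above the worktop
- well: grey round cup sunk in the left part of the top: inner diameter 76 mm, rim 1 mm above the flat top, 42 mm deep. Fingers fit only when part-closed (opening about 25 to 40 mm, for fingers up to 15 mm thick and 26 mm wide). Origin: on its axis, 4 mm below its floor; z up. Touching it is allowed, more than 25 N is not
- well_rim (a point): centre of the well's mouth, at the level of its rim, 42 mm above the well's floor
- trim_knob: blue bar knob in the middle of the well: bar 30 mm long (own x), 12 mm wide (own y), 3 to 33 mm above the well's floor (top 9 mm below the rim), white line towards its -x end. Origin: on its vertical turning axis at the well's floor; turns with the knob. Stays where left: 0.14 N m of friction either way. Starts 20 to 80 degrees short of its stop, turning clockwise seen from above
- knob_grip (a point): where to grip the knob, across its 12 mm width: point on its axis 21 mm above the well's floor and 12 mm below the bar's top; axes as the knob's
- stop: seat of the hidden spring stop, on the knob's axis 14 mm below the well's floor. It never turns, so it does not tell where the stop acts: that angle varies and must be felt. Past first touch the spring adds 0.4 N m per rad to the friction (0.03, 0.07, 0.10 N m at 5, 10, 15 degrees); 5 to 15 degrees is snug, 22 or more strains it. Friction holds the knob there. It acts at 12 mm radius
- cal_button (a joint): travel of the green calibration button, 28 mm in diameter, at the front right of the analyser's top: 0 up, 0.006 m fully down; pressed straight down, springs back up; 1.5 N starts it, 5 N holds it fully down; 4 mm of travel counts
- cal_button_top (a point): centre of the button's upper face when it is not pressed, 22 mm above the analyser's flat top; moves down with the button
- bottle: glass milk bottle with white cap, 74 mm diameter, 136 mm high, loose, standing to the left of the analyser; origin: centre of its underside
- cup: lilac tapered sample cup with dark rim, 49 mm diameter, 64 mm high, loose and light, standing to the right of the analyser; origin: centre of its underside
- vial: small reagent vial with blue cap, 17 mm diameter, 50 mm high, loose, standing right and in front of the cup; origin: centre of its underside

How it is judged:
By the outcome, as a careful person would: the job done as asked, in the order asked, and still so for the second after the job is handed in, with the robot touching nothing.
It also fails if it takes over 64 s, if anything falls off the work surface, if the arm or the gripper's body presses on something with over 40 N, if the wrist force passes 120 N, or if a joint passes its speed limit or range.

## Working session

There is one attempt and no reset: what is moved stays moved. The work goes in short steps, Python scripts to look and compute and a tool call to move; the robot and the scene stay as the last step left them, time stands still between calls to the robot, and variables do not carry over. Pictures are saved under pics/ and viewed, about 8 in all and at most 12, crops included, and the job is handed in when it is done.

Besides the shell and the picture viewer there is one more tool, called after ">>>" as name([rows], argument=value, ...), one row to a line, values as JSON. step_arm: Moves the arm, as the interface text tells. Its arguments: {"type":"object","properties":{"increments":{"type":"array","items":{"type":"object","properties":{"tx":{"type":"number"},"ty":{"type":"number"},"tz":{"type":"number"},"ax":{"type":"number"},"ay":{"type":"number"},"az":{"type":"number"},"claw":{"type":"number"}}}},"newtons":{"type":"number"}},"required":["increments"]}

```bash
mkdir -p pics; cat > h.py <<'E'
import numpy as np, cv2
from plant import r, optics
def cap(n,f):
    c=optics.capture(n); cv2.imwrite('pics/%s.png'%f,c['image']); np.savez('pics/%s.npz'%f,**c); return c
def pt(c,u,v,z=None):
    R=np.array(c['R']);t=np.array(c['t']);d=R.T@np.array([(u-c['cx'])/c['fx'],(v-c['cy'])/c['fy'],1]);o=-R.T@t
    s=(z-o[2])/d[2] if z is not None else c['depth'][int(v),int(u)]
    return o+s*d
E
python3 - <<'E'
from h import *
print(r.get_state())
a=cap('top','top1');b=cap('scene','sc1')
cv2.imwrite('pics/both.png',cv2.resize(np.hstack([a['image'],b['image']]),(800,300)))
E
```

```text
{'time_s': 0.0, 'joints': array([ 9.36854985e+01,  2.05920739e+01,  6.32777520e-01, -2.13082825e-02,
       -7.01356472e+01, -1.65083083e+01]), 'qd': array([-0.02922928,  0.09737689,  0.01612532,  0.05183678,  0.02260475,
        0.02271306]), 'joint_torque': array([-2.75808407e-04, -5.82708907e+01,  2.93055117e+01,  6.99730933e+00,
        6.87092674e-03, -1.55447933e-04]), 'tcp_pos': array([0.14970671, 0.65770807, 0.24460415]), 'eef_rot': array([ 1.79903278e+02, -7.77617693e-03, -1.28300603e+01]), 'contact_force': array([-0.84147231, -0.07261352, -1.47874311]), 'moment': array([ 0.0075906 ,  0.01114482, -0.04672213]), 'gripper_width': 0.08794948497801434}
```

View pics/top1.png

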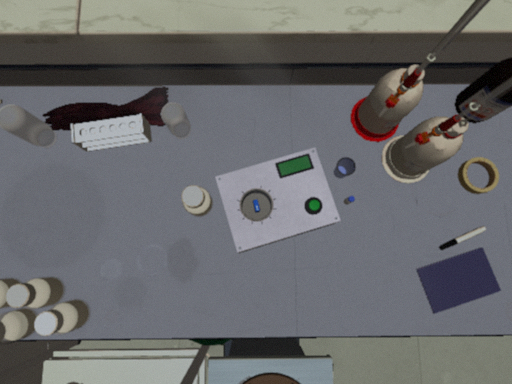

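The top view shows the analyser tilted, with the well at about (257,205), the knob bar in it, the button at (313,206), the bottle at (196,200), the cup at (345,167) and the vial at (350,200).

```bash
python3 - <<'E'
from h import *
c=dict(np.load('pics/top1.npz'))
print(-c['R'].T@c['t'],c['fx'],c['R'])
for n,u,v,z in [('well',257,205,.076),('knob',257,206,.067),('btn',314,205,.097),('c1',217,179,.075),('c2',316,149,.075),('c3',340,219,.075),('c4',237,250,.075),('bottle',193,199,.136),('cup',345,167,.064),('vial',350,200,.05)]:
    print(n,pt(c,u,v,z).round(4),pt(c,u,v).round(4))
cv2.imwrite('pics/crop1.png',cv2.resize(c['image'][140:255,180:360],None,fx=4.4,fy=4.4,interpolation=cv2.INTER_CUBIC))
E
```

```text
[0.40608223 0.04706068 0.94235677] 347.7284189749313 [[-0.00918004 -0.99994239  0.00556314]
 [-0.9854523   0.00810257 -0.16975896]
 [ 0.1697041  -0.0070406  -0.98546991]]
well [0.5322 0.031  0.076 ] [0.5338 0.0308 0.0648]
knob [0.5309 0.0309 0.067 ] [0.5311 0.0308 0.066 ]
btn [ 0.528  -0.1087  0.097 ] [ 0.528  -0.1088  0.0968]
c1 [0.6002 0.1323 0.075 ] [0.5998 0.1321 0.0766]
c2 [ 0.6778 -0.1237  0.075 ] [ 7.014e-01 -1.385e-01 -3.000e-04]
c3 [ 0.4951 -0.1766  0.075 ] [ 0.5031 -0.1967 -0.0026]
c4 [0.4207 0.0815 0.075 ] [0.4207 0.0814 0.0774]
bottle [0.5389 0.1822 0.136 ] [0.5385 0.1818 0.1383]
cup [ 0.632  -0.1995  0.064 ] [ 0.6457 -0.2146  0.0105]
vial [ 0.5471 -0.2117  0.05  ] [ 0.5476 -0.2126  0.047 ]
```

View pics/crop1.png

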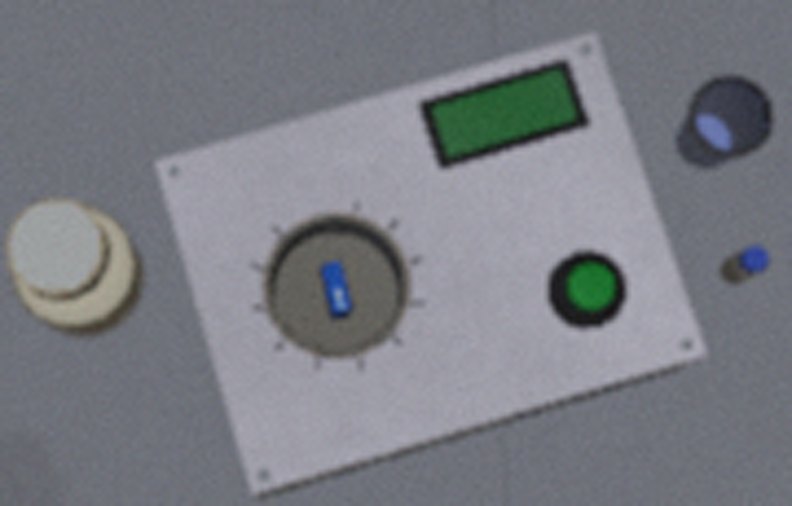

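```bash
python3 - <<'E'
from h import *
c=dict(np.load('pics/top1.npz'))
v,u=np.mgrid[0:384,0:512]; d=c['depth']
X=np.stack([(u-c['cx'])/c['fx']*d,(v-c['cy'])/c['fy']*d,d],-1)
W=(X-c['t'])@c['R']; W=W[d>0]
A=np.array([.15,.658]);B=np.array([.532,.031]);L=np.linalg.norm(B-A);e=(B-A)/L
s=(W[:,:2]-A)@e; w=np.abs((W[:,:2]-A)@np.array([-e[1],e[0]]))
for k in np.arange(-.1,L+.1,.1):
    m=(s>k)&(s<k+.1)&(w<.13); print(round(k,2),W[m,2].max().round(3) if m.any() else None)
for lo,hi in [(.3,.7)]:
    m=(W[:,1]>.3)&(W[:,2]>.1)&(W[:,0]<.5); print(W[m].min(0),W[m].max(0),m.sum())
E
```

```text
-0.1 -0.646
0.0 0.125
0.1 0.14
0.2 0.139
0.3 0.006
0.4 0.006
0.5 0.138
0.6 0.139
0.7 0.08
0.8 0.099
[0.22426092 0.47743716 0.10002292] [0.35077888 0.62480435 0.13981396] 1312
```

View pics/sc1.png

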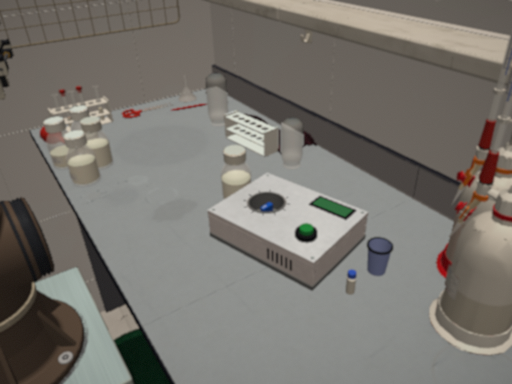

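The scene view shows the path clear: nothing on it is taller than 0.14 m. I'll go above the well.

>>> step_arm([
  {"tx":21,"ty":-35,"az":2,"claw":-0.38},
  {"tx":21,"ty":-35,"az":2,"claw":-0.38},
  {"tx":21,"ty":-35,"az":2,"claw":-0.38},
  {"tx":21,"ty":-35,"az":2,"claw":-0.38},
  {"tx":21,"ty":-35,"az":2,"claw":-0.38},
  {"tx":21,"ty":-35,"az":2,"claw":-0.38},
  {"tx":21,"ty":-35,"az":2,"claw":-0.38},
  {"tx":21,"ty":-35,"az":2,"claw":-0.38},
  {"tx":21,"ty":-35,"az":2,"claw":-0.38},
  {"tx":21,"ty":-35,"az":2,"claw":-0.38},
  {"tx":21,"ty":-35,"az":2,"claw":-0.38},
  {"tx":21,"ty":-35,"az":2,"claw":-0.38},
], newtons=20)

```text
$.increments[0]: bad value
```

>>> step_arm([
  {"tx":21,"ty":-35,"az":1,"claw":-0.38},
  {"tx":21,"ty":-35,"az":1,"claw":-0.38},
  {"tx":21,"ty":-35,"claw":-0.38},
  {"tx":21,"ty":-35,"claw":-0.38},
  {"tx":21,"ty":-35,"claw":-0.38},
  {"tx":21,"ty":-32,"claw":-0.38},
  {"claw":-0.38},
  {"claw":-0.38},
  {"claw":-0.38},
])

```text
$.increments[0]: bad value
```

```bash
python3 - <<'E'
from h import *
s=r.get_state();print(s['joints'],s['tcp_pos'],s['eef_rot'],s['gripper_width'],s['contact_force'],s['moment'])
c=cap('wrist','w1');print(-c['R'].T@c['t'],c['R'])
cv2.imwrite('pics/w1b.png',cv2.resize(c['image'],(800,600)))
E
```

```text
[ 9.36842968e+01  2.05868656e+01  6.39560752e-01 -1.70995495e-02
 -7.01347098e+01 -1.65060097e+01] [0.14974091 0.65777413 0.24472769] [ 1.79916798e+02 -7.89061764e-03 -1.28275293e+01] 0.08765108063733923 [-0.12053383  0.44832699  0.47080399] [ 0.00876549 -0.00791971  0.04131571]
[0.22392395 0.64065629 0.38333728] [[-0.22239661 -0.9749546   0.00181193]
 [-0.9349168   0.21379     0.28323916]
 [-0.27653269  0.06129743 -0.9590476 ]]
```

View pics/w1b.png

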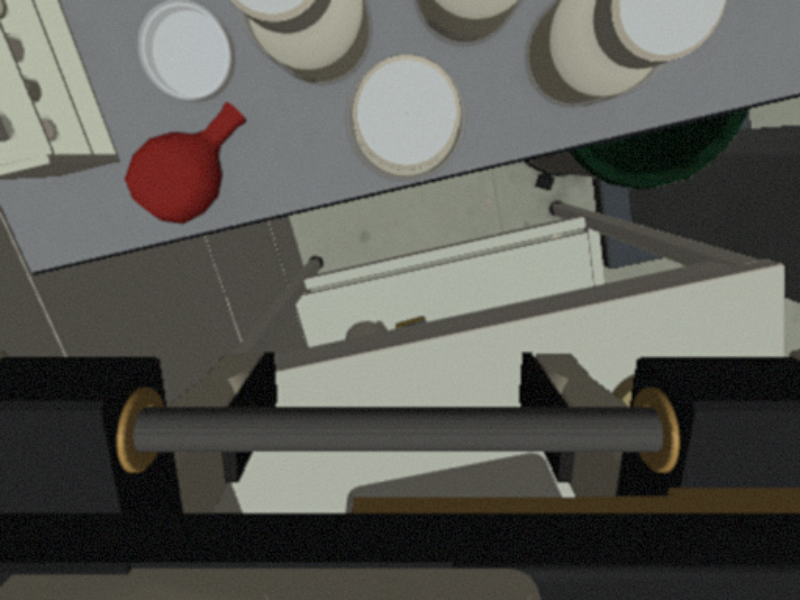

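The moves were refused, so this wrist picture shows only the start pose: left-hand bottles and drawers, fingers open. I'll resend with every field present.

>>> step_arm([
  {"tx":21,"ty":-35,"tz":0,"ax":0,"ay":0,"az":2,"claw":-0.38},
], newtons=20)

```text
time_s: 0.25
tcp_pos: [0.1695, 0.6251, 0.2438]
eef_rot: [179.9, -0.0, -10.7]
contact_force: [1.3, -0.0, -0.3]
gripper_width: 0.0838
```

>>> step_arm([
  {"tx":21,"ty":-35,"tz":0,"ax":0,"ay":0,"az":2,"claw":-0.38},
  {"tx":21,"ty":-35,"tz":0,"ax":0,"ay":0,"az":2,"claw":-0.38},
  {"tx":21,"ty":-35,"tz":0,"ax":0,"ay":0,"az":2,"claw":-0.38},
  {"tx":21,"ty":-35,"tz":0,"ax":0,"ay":0,"az":2,"claw":-0.38},
  {"tx":21,"ty":-35,"tz":0,"ax":0,"ay":0,"az":2,"claw":-0.38},
  {"tx":21,"ty":-35,"tz":0,"ax":0,"ay":0,"az":2,"claw":-0.38},
  {"tx":21,"ty":-35,"tz":0,"ax":0,"ay":0,"az":2,"claw":-0.38},
  {"tx":21,"ty":-35,"tz":0,"ax":0,"ay":0,"az":2,"claw":-0.38},
  {"tx":21,"ty":-35,"tz":0,"ax":0,"ay":0,"az":2,"claw":-0.38},
  {"tx":21,"ty":-35,"tz":0,"ax":0,"ay":0,"az":2,"claw":-0.38},
  {"tx":21,"ty":-35,"tz":0,"ax":0,"ay":0,"az":2,"claw":-0.38},
  {"tx":21,"ty":-35,"tz":0,"ax":0,"ay":0,"az":2,"claw":-0.38},
])

```text
time_s: 1.45
tcp_pos: [0.4232, 0.2016, 0.2457]
eef_rot: [-180.0, -0.0, 13.3]
contact_force: [0.3, 0.6, -0.5]
gripper_width: 0.0272
```

>>> step_arm([
  {"tx":21,"ty":-35,"tz":0,"ax":0,"ay":0,"az":0,"claw":-0.38},
  {"tx":21,"ty":-35,"tz":0,"ax":0,"ay":0,"az":0,"claw":-0.38},
  {"tx":21,"ty":-35,"tz":0,"ax":0,"ay":0,"az":0,"claw":-0.38},
  {"tx":21,"ty":-35,"tz":0,"ax":0,"ay":0,"az":0,"claw":-0.38},
  {"tx":25,"ty":-32,"tz":0,"ax":0,"ay":0,"az":0,"claw":-0.38},
  {"tx":0,"ty":0,"tz":0,"ax":0,"ay":0,"az":0,"claw":-0.38},
  {"tx":0,"ty":0,"tz":0,"ax":0,"ay":0,"az":0,"claw":-0.38},
  {"tx":0,"ty":0,"tz":0,"ax":0,"ay":0,"az":0,"claw":-0.38},
])

```text
time_s: 2.25
tcp_pos: [0.5313, 0.0314, 0.2454]
eef_rot: [-180.0, 0.0, 13.2]
contact_force: [0.4, 0.3, 0.8]
gripper_width: 0.0272
```

```bash
python3 - <<'E'
from h import *
s=r.get_state();print(s['joints'],s['tcp_pos'],s['eef_rot'],s['gripper_width'],s['contact_force'],s['moment'])
c=cap('wrist','w2');print(-c['R'].T@c['t'],c['R'])
cv2.imwrite('pics/w2b.png',cv2.resize(c['image'],(800,600)))
E
```

```text
[ 2.44979530e+01  7.10607853e+00 -1.72669793e+01 -1.45979531e-02
 -6.56515634e+01  7.86879967e+01] [0.53132824 0.03143413 0.24537687] [-1.79991791e+02  2.67517870e-02  1.31799302e+01] 0.02717126677018141 [0.43992944 0.25498533 0.78114381] [-0.07079426  0.0183939   0.0294963 ]
[0.60545983 0.04868539 0.38393446] [[ 2.27653175e-01 -9.73742219e-01  3.51629073e-04]
 [-9.33666800e-01 -2.18181301e-01  2.84012722e-01]
 [-2.76478459e-01 -6.49847023e-02 -9.58820447e-01]]
```

View pics/w2b.png

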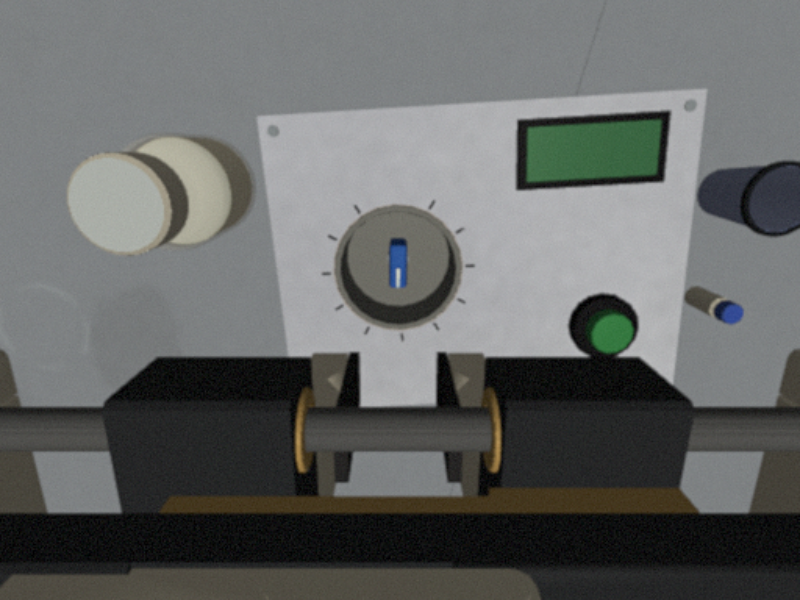

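The wrist view shows the well mouth centred at about (398,266), the knob at (398,262) aligned with the tool, the button at (610,332), and the bottle top at (120,203). All are in the enlarged 800x600 picture.

```bash
python3 - <<'E'
from h import *
c=dict(np.load('pics/w2.npz'))
k=.64
for n,u,v,z in [('wellL',335,266,.076),('wellR',462,266,.076),('wellT',398,205,.076),('wellB',398,328,.076),('k top rear',398,239,.067),('k top front',398,286,.067),('btn',611,333,.097),('bottle',120,204,.136)]:
    print(n,pt(c,u*k,v*k,z).round(4),pt(c,u*k,v*k).round(4))
im=c['image'].astype(int);m=((im[...,0]-im[...,2])>60);m[:,300:]=0;m[:,200:]&=True
v,u=np.nonzero(m);print(len(u),u.min(),u.max(),v.min(),v.max())
P=np.array([pt(c,a,b) for a,b in zip(u,v)]);P=P[(P[:,2]>.06)&(P[:,2]<.075)];print(P.mean(0),len(P))
(cx,cy),wh,a=cv2.minAreaRect(P[:,:2].astype(np.float32)*1000);print(cx,cy,wh,a)
E
```

```text
wellL [0.5276 0.0724 0.076 ] [0.5272 0.0726 0.0744]
wellR [ 0.5465 -0.0087  0.076 ] [ 0.5466 -0.0087  0.0765]
wellT [0.5755 0.0412 0.076 ] [0.5752 0.0411 0.0732]
wellB [0.4948 0.0223 0.076 ] [0.4944 0.0222 0.075 ]
k top rear [0.5529 0.0359 0.067 ] [0.5484 0.0348 0.0401]
k top front [0.5213 0.0285 0.067 ] [0.5211 0.0284 0.0661]
btn [ 0.53   -0.1089  0.097 ] [ 0.5298 -0.1091  0.0966]
bottle [0.5496 0.1806 0.136 ] [0.5495 0.1807 0.1358]
227 250 259 156 183
[0.53652039 0.03225713 0.06620396] 226
535.0601806640625 31.945919036865234 (29.485286712646484, 9.638381004333496) 13.204333305358887
```

>>> step_arm([
  {"tx":5,"ty":0.5,"tz":-20,"ax":0,"ay":0,"az":0,"claw":-0.38},
  {"tx":0,"ty":0,"tz":-40,"ax":0,"ay":0,"az":0,"claw":-0.38},
  {"tx":0,"ty":0,"tz":-40,"ax":0,"ay":0,"az":0,"claw":-0.38},
  {"tx":0,"ty":0,"tz":-35,"ax":0,"ay":0,"az":0,"claw":-0.38},
  {"tx":0,"ty":0,"tz":0,"ax":0,"ay":0,"az":0,"claw":-0.38},
  {"tx":0,"ty":0,"tz":0,"ax":0,"ay":0,"az":0,"claw":-0.38},
])

```text
time_s: 2.9
tcp_pos: [0.5369, 0.0324, 0.1113]
eef_rot: [180.0, 0.0, 13.3]
contact_force: [0.4, -0.4, 0.1]
gripper_width: 0.0269
```

```bash
python3 - <<'E'
from h import *
s=r.get_state();print(s['tcp_pos'],s['contact_force'],s['moment'])
c=cap('wrist','w3')
cv2.imwrite('pics/w3b.png',cv2.resize(c['image'],(800,600)))
E
```

```text
[0.53688303 0.0324134  0.1113113 ] [ 0.38091175 -0.36139952  0.12702628] [-0.00035462 -0.0810201   0.02749121]
```

View pics/w3b.png

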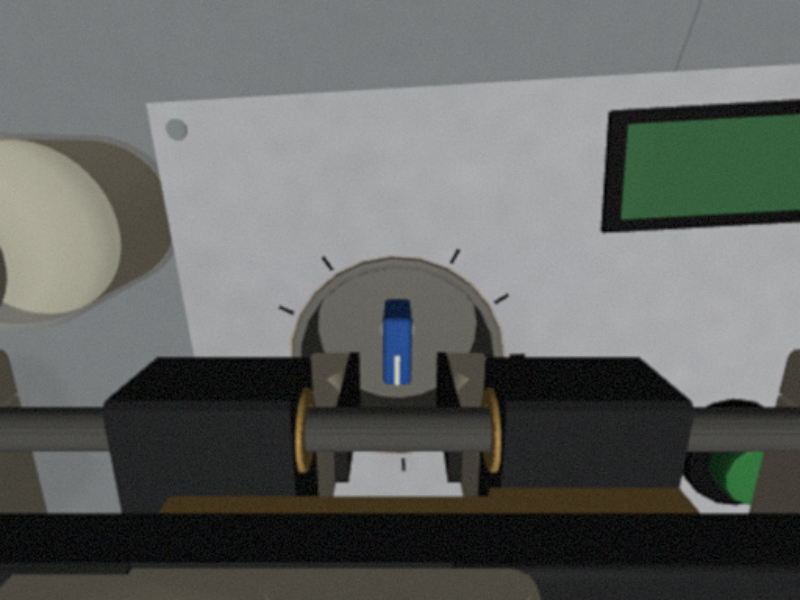

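The knob is centred between the fingers at (398,345) and well aligned. I'll descend.

>>> step_arm([
  {"tx":0,"ty":0,"tz":-12,"ax":0,"ay":0,"az":0,"claw":-0.38},
  {"tx":0,"ty":0,"tz":-10,"ax":0,"ay":0,"az":0,"claw":-0.38},
  {"tx":0,"ty":0,"tz":-8,"ax":0,"ay":0,"az":0,"claw":-0.38},
  {"tx":0,"ty":0,"tz":0,"ax":0,"ay":0,"az":0,"claw":-0.38},
  {"tx":0,"ty":0,"tz":0,"ax":0,"ay":0,"az":0,"claw":-0.38},
])

```text
time_s: 3.45
tcp_pos: [0.5368, 0.0315, 0.0804]
eef_rot: [180.0, 0.0, 13.2]
contact_force: [0.3, -0.3, 0.6]
gripper_width: 0.0275
```

>>> step_arm([
  {"tx":0,"ty":0,"tz":-6,"ax":0,"ay":0,"az":0,"claw":-0.38},
  {"tx":0,"ty":0,"tz":-6,"ax":0,"ay":0,"az":0,"claw":-0.38},
  {"tx":0,"ty":0,"tz":-5,"ax":0,"ay":0,"az":0,"claw":-0.38},
  {"tx":0,"ty":0,"tz":-4,"ax":0,"ay":0,"az":0,"claw":-0.38},
  {"tx":0,"ty":0,"tz":0,"ax":0,"ay":0,"az":0,"claw":-0.38},
  {"tx":0,"ty":0,"tz":0,"ax":0,"ay":0,"az":0,"claw":-0.38},
])

```text
time_s: 4.05
tcp_pos: [0.5368, 0.0316, 0.0595]
eef_rot: [180.0, 0.0, 13.2]
contact_force: [0.7, 0.2, 0.8]
gripper_width: 0.027
```

>>> step_arm([
  {"tx":0,"ty":0,"tz":0,"ax":0,"ay":0,"az":0,"claw":-1},
  {"tx":0,"ty":0,"tz":0,"ax":0,"ay":0,"az":0,"claw":-1},
  {"tx":0,"ty":0,"tz":0,"ax":0,"ay":0,"az":0,"claw":-1},
  {"tx":0,"ty":0,"tz":0,"ax":0,"ay":0,"az":0,"claw":-1},
], newtons=35)

```text
time_s: 4.45
tcp_pos: [0.5368, 0.0326, 0.0598]
eef_rot: [-179.9, -0.0, 13.2]
contact_force: [-2.5, 6.0, 2.1]
gripper_width: 0.0118
```

```bash
cat > s.py <<'E'
from plant import r, optics
s=r.get_state();print(round(s['time_s'],2),'j6 %.2f yaw %.2f tau6 %.4f tau1 %.3f Mz %.3f w %.4f'%(s['joints'][5],s['eef_rot'][2],s['joint_torque'][5],s['joint_torque'][0],s['moment'][2],s['gripper_width']),s['contact_force'].round(1))
E
python3 s.py; python3 s.py
```

```text
4.45 j6 78.90 yaw 13.16 tau6 0.1539 tau1 -3.157 Mz -0.145 w 0.0118 [-2.5  6.   2.1]
4.45 j6 78.90 yaw 13.16 tau6 0.1539 tau1 -3.157 Mz -0.145 w 0.0118 [-2.5  6.   2.1]
```

>>> step_arm([
  {"tx":0,"ty":0,"tz":0,"ax":0,"ay":0,"az":-2,"claw":-1},
  {"tx":0,"ty":0,"tz":0,"ax":0,"ay":0,"az":-2,"claw":-1},
])

```text
time_s: 4.65
tcp_pos: [0.5368, 0.0325, 0.0598]
eef_rot: [-179.9, -0.0, 9.1]
contact_force: [-1.3, 4.7, 0.5]
gripper_width: 0.0118
```

```bash
python3 s.py; python3 s.py
```

```text
4.65 j6 74.84 yaw 9.12 tau6 0.4850 tau1 -2.850 Mz 0.110 w 0.0118 [-1.3  4.7  0.5]
4.65 j6 74.84 yaw 9.12 tau6 0.4850 tau1 -2.850 Mz 0.110 w 0.0118 [-1.3  4.7  0.5]
```

>>> step_arm([
  {"tx":0,"ty":0,"tz":0,"ax":0,"ay":0,"az":-2,"claw":-1},
  {"tx":0,"ty":0,"tz":0,"ax":0,"ay":0,"az":-2,"claw":-1},
])

```text
time_s: 4.85
tcp_pos: [0.5369, 0.0324, 0.0598]
eef_rot: [-180.0, -0.0, 5.1]
contact_force: [-1.3, 4.3, 2.1]
gripper_width: 0.012
```

```bash
python3 s.py
```

```text
4.85 j6 70.84 yaw 5.11 tau6 0.4401 tau1 -2.474 Mz 0.129 w 0.0120 [-1.3  4.3  2.1]
```

>>> step_arm([
  {"tx":0,"ty":0,"tz":0,"ax":0,"ay":0,"az":0,"claw":-1},
  {"tx":0,"ty":0,"tz":0,"ax":0,"ay":0,"az":0,"claw":-1},
])

```text
time_s: 5.05
tcp_pos: [0.5368, 0.0324, 0.0598]
eef_rot: [-179.9, -0.0, 5.2]
contact_force: [-2.7, 4.2, 1.7]
gripper_width: 0.0118
```

```bash
python3 s.py
```

```text
5.05 j6 70.94 yaw 5.20 tau6 0.0830 tau1 -2.756 Mz -0.184 w 0.0118 [-2.7  4.2  1.7]
```

>>> step_arm([
  {"tx":0,"ty":0,"tz":0,"ax":0,"ay":0,"az":-2,"claw":-1},
  {"tx":0,"ty":0,"tz":0,"ax":0,"ay":0,"az":-2,"claw":-1},
])

```text
time_s: 5.25
tcp_pos: [0.5368, 0.0322, 0.0598]
eef_rot: [-180.0, -0.0, 1.2]
contact_force: [-2.1, 4.4, 1.3]
gripper_width: 0.012
```

```bash
python3 s.py
```

```text
5.25 j6 66.88 yaw 1.16 tau6 0.4840 tau1 -2.576 Mz 0.142 w 0.0120 [-2.1  4.4  1.3]
```

>>> step_arm([
  {"tx":0,"ty":0,"tz":0,"ax":0,"ay":0,"az":-2,"claw":-1},
])

```text
time_s: 5.35
tcp_pos: [0.5368, 0.0322, 0.0598]
eef_rot: [-180.0, -0.0, -0.8]
contact_force: [-2.4, 4.4, 2.3]
gripper_width: 0.0122
```

```bash
python3 s.py
```

```text
5.35 j6 64.88 yaw -0.84 tau6 0.4414 tau1 -2.406 Mz 0.156 w 0.0122 [-2.4  4.4  2.3]
```

>>> step_arm([
  {"tx":0,"ty":0,"tz":0,"ax":0,"ay":0,"az":-2,"claw":-1},
])

```text
time_s: 5.45
tcp_pos: [0.5368, 0.0322, 0.0598]
eef_rot: [-180.0, -0.0, -2.8]
contact_force: [-1.9, 4.0, 1.6]
gripper_width: 0.0118
```

```bash
python3 s.py
```

```text
5.45 j6 62.88 yaw -2.84 tau6 0.4389 tau1 -2.231 Mz 0.181 w 0.0118 [-1.9  4.   1.6]
```

>>> step_arm([
  {"tx":0,"ty":0,"tz":0,"ax":0,"ay":0,"az":-2,"claw":-1},
])

```text
time_s: 5.55
tcp_pos: [0.5368, 0.0321, 0.0598]
eef_rot: [-180.0, -0.0, -4.8]
contact_force: [-1.3, 2.2, 1.4]
gripper_width: 0.0118
```

```bash
python3 s.py
```

```text
5.55 j6 60.88 yaw -4.85 tau6 0.4383 tau1 -2.063 Mz 0.128 w 0.0118 [-1.3  2.2  1.4]
```

>>> step_arm([
  {"tx":0,"ty":0,"tz":0,"ax":0,"ay":0,"az":-2,"claw":-1},
])

```text
time_s: 5.65
tcp_pos: [0.5368, 0.032, 0.0598]
eef_rot: [-180.0, -0.0, -6.8]
contact_force: [-2.1, 3.1, 1.6]
gripper_width: 0.012
```

```bash
python3 s.py
```

```text
5.65 j6 58.88 yaw -6.84 tau6 0.4376 tau1 -1.899 Mz 0.161 w 0.0120 [-2.1  3.1  1.6]
```

>>> step_arm([
  {"tx":0,"ty":0,"tz":0,"ax":0,"ay":0,"az":-2,"claw":-1},
])

```text
time_s: 5.75
tcp_pos: [0.5368, 0.032, 0.0598]
eef_rot: [-180.0, -0.0, -8.8]
contact_force: [-1.8, 2.3, 2.0]
gripper_width: 0.0119
```

```bash
python3 s.py
```

```text
5.75 j6 56.88 yaw -8.84 tau6 0.4370 tau1 -1.739 Mz 0.121 w 0.0119 [-1.8  2.3  2. ]
```

>>> step_arm([
  {"tx":0,"ty":0,"tz":0,"ax":0,"ay":0,"az":-2,"claw":-1},
])

```text
time_s: 5.85
tcp_pos: [0.5368, 0.0319, 0.0598]
eef_rot: [-180.0, -0.0, -10.8]
contact_force: [-2.1, 2.0, 1.8]
gripper_width: 0.0114
```

```bash
python3 s.py
```

```text
5.85 j6 54.88 yaw -10.85 tau6 0.4364 tau1 -1.581 Mz 0.128 w 0.0114 [-2.1  2.   1.8]
```

Joint 6's torque is very clean at a steady 0.437, so the stop will show as a rise of about 0.014 per 2°.

>>> step_arm([
  {"tx":0,"ty":0,"tz":0,"ax":0,"ay":0,"az":-2,"claw":-1},
  {"tx":0,"ty":0,"tz":0,"ax":0,"ay":0,"az":-2,"claw":-1},
])

```text
time_s: 6.05
tcp_pos: [0.5368, 0.0318, 0.0598]
eef_rot: [-180.0, -0.0, -14.8]
contact_force: [-0.1, 1.1, 1.6]
gripper_width: 0.0117
```

```bash
python3 s.py
```

```text
6.05 j6 50.88 yaw -14.84 tau6 0.4352 tau1 -1.278 Mz 0.135 w 0.0117 [-0.1  1.1  1.6]
```

>>> step_arm([
  {"tx":0,"ty":0,"tz":0,"ax":0,"ay":0,"az":-2,"claw":-1},
  {"tx":0,"ty":0,"tz":0,"ax":0,"ay":0,"az":-2,"claw":-1},
])

```text
time_s: 6.25
tcp_pos: [0.5367, 0.0317, 0.0598]
eef_rot: [-180.0, -0.0, -18.8]
contact_force: [-1.2, 1.4, 1.9]
gripper_width: 0.0117
```

```bash
python3 s.py
```

```text
6.25 j6 46.88 yaw -18.84 tau6 0.4341 tau1 -0.991 Mz 0.100 w 0.0117 [-1.2  1.4  1.9]
```

>>> step_arm([
  {"tx":0,"ty":0,"tz":0,"ax":0,"ay":0,"az":-2,"claw":-1},
  {"tx":0,"ty":0,"tz":0,"ax":0,"ay":0,"az":-2,"claw":-1},
])

```text
time_s: 6.45
tcp_pos: [0.5367, 0.0316, 0.0598]
eef_rot: [180.0, -0.0, -22.8]
contact_force: [-2.0, 0.5, 2.8]
gripper_width: 0.0116
```

```bash
python3 s.py
```

```text
6.45 j6 42.88 yaw -22.85 tau6 0.4332 tau1 -0.721 Mz 0.145 w 0.0116 [-2.   0.5  2.8]
```

>>> step_arm([
  {"tx":0,"ty":0,"tz":0,"ax":0,"ay":0,"az":-2,"claw":-1},
  {"tx":0,"ty":0,"tz":0,"ax":0,"ay":0,"az":-2,"claw":-1},
])

```text
time_s: 6.65
tcp_pos: [0.5366, 0.0316, 0.0598]
eef_rot: [180.0, 0.0, -26.8]
contact_force: [-1.6, -0.2, 2.0]
gripper_width: 0.0118
```

```bash
python3 s.py
```

```text
6.65 j6 38.88 yaw -26.85 tau6 0.4322 tau1 -0.470 Mz 0.087 w 0.0118 [-1.6 -0.2  2. ]
```

>>> step_arm([
  {"tx":0,"ty":0,"tz":0,"ax":0,"ay":0,"az":-2,"claw":-1},
  {"tx":0,"ty":0,"tz":0,"ax":0,"ay":0,"az":-2,"claw":-1},
])

```text
time_s: 6.85
tcp_pos: [0.5366, 0.0314, 0.0598]
eef_rot: [180.0, 0.0, -30.8]
contact_force: [-1.7, -0.5, 3.3]
gripper_width: 0.0117
```

```bash
python3 s.py
```

```text
6.85 j6 34.88 yaw -30.84 tau6 0.4312 tau1 -0.239 Mz 0.135 w 0.0117 [-1.7 -0.5  3.3]
```

>>> step_arm([
  {"tx":0,"ty":0,"tz":0,"ax":0,"ay":0,"az":-2,"claw":-1},
  {"tx":0,"ty":0,"tz":0,"ax":0,"ay":0,"az":-2,"claw":-1},
])

```text
time_s: 7.05
tcp_pos: [0.5365, 0.0314, 0.0598]
eef_rot: [180.0, 0.0, -34.8]
contact_force: [-1.6, -0.2, 3.3]
gripper_width: 0.0118
```

```bash
python3 s.py
```

```text
7.05 j6 30.88 yaw -34.85 tau6 0.4295 tau1 -0.028 Mz 0.164 w 0.0118 [-1.6 -0.2  3.3]
```

>>> step_arm([
  {"tx":0,"ty":0,"tz":0,"ax":0,"ay":0,"az":-2,"claw":-1},
  {"tx":0,"ty":0,"tz":0,"ax":0,"ay":0,"az":-2,"claw":-1},
])

```text
time_s: 7.25
tcp_pos: [0.5364, 0.0313, 0.0598]
eef_rot: [180.0, 0.0, -38.8]
contact_force: [-2.2, -0.3, 3.3]
gripper_width: 0.012
```

```bash
python3 s.py
```

```text
7.25 j6 26.88 yaw -38.85 tau6 0.4095 tau1 0.143 Mz 0.188 w 0.0120 [-2.2 -0.3  3.3]
```

>>> step_arm([
  {"tx":0,"ty":0,"tz":0,"ax":0,"ay":0,"az":-2,"claw":-1},
  {"tx":0,"ty":0,"tz":0,"ax":0,"ay":0,"az":-2,"claw":-1},
])

```text
time_s: 7.45
tcp_pos: [0.5364, 0.0312, 0.0598]
eef_rot: [179.9, 0.0, -42.8]
contact_force: [-1.7, -2.0, 3.5]
gripper_width: 0.0118
```

```bash
python3 s.py
```

```text
7.45 j6 22.88 yaw -42.84 tau6 0.3870 tau1 0.288 Mz 0.132 w 0.0118 [-1.7 -2.   3.5]
```

Torque changes slope from about −35° yaw, consistent with Mz rising as the spring is met. I'll take two more 2° samples to confirm.

>>> step_arm([
  {"tx":0,"ty":0,"tz":0,"ax":0,"ay":0,"az":-2,"claw":-1},
])

```text
time_s: 7.55
tcp_pos: [0.5363, 0.0311, 0.0598]
eef_rot: [179.9, 0.0, -44.8]
contact_force: [-2.2, -0.6, 3.4]
gripper_width: 0.0117
```

```bash
python3 s.py
```

```text
7.55 j6 20.88 yaw -44.84 tau6 0.3760 tau1 0.349 Mz 0.170 w 0.0117 [-2.2 -0.6  3.4]
```

>>> step_arm([
  {"tx":0,"ty":0,"tz":0,"ax":0,"ay":0,"az":-2,"claw":-1},
])

```text
time_s: 7.65
tcp_pos: [0.5363, 0.0311, 0.0598]
eef_rot: [179.9, 0.0, -46.8]
contact_force: [-1.0, -1.4, 3.3]
gripper_width: 0.0117
```

```bash
python3 s.py; python3 - <<'E'
from plant import r, optics
import numpy as np
M=[];T=[]
for i in range(12):
    optics.capture('top'); s=r.get_state(); M.append(s['moment'][2]);T.append(s['joint_torque'][5])
print(np.round(M,3),np.mean(M),np.round(T,4),s['eef_rot'],s['joints'][5])
E
```

```text
7.65 j6 18.88 yaw -46.84 tau6 0.3645 tau1 0.407 Mz 0.198 w 0.0117 [-1.  -1.4  3.3]
[ 0.091 -0.027 -0.024 -0.076  0.052 -0.07  -0.021 -0.023 -0.019 -0.019
 -0.078 -0.074] -0.02394061113145074 [ 0.2458 -0.51   -0.1558  0.0113  0.0421  0.0467  0.0472  0.0472  0.0472
  0.0471  0.0471  0.0471] [ 1.79935277e+02  1.17398891e-02 -4.67538450e+01] 18.98608376075173
```

The slope is steady: torque is up 0.062 N m, or about 9–11° past first touch, inside the snug band. I'll release and lift.

>>> step_arm([
  {"tx":0,"ty":0,"tz":0,"ax":0,"ay":0,"az":0,"claw":-0.38},
  {"tx":0,"ty":0,"tz":0,"ax":0,"ay":0,"az":0,"claw":-0.38},
  {"tx":0,"ty":0,"tz":0,"ax":0,"ay":0,"az":0,"claw":-0.38},
  {"tx":0,"ty":0,"tz":0,"ax":0,"ay":0,"az":0,"claw":-0.38},
])

```text
time_s: 8.65
tcp_pos: [0.537, 0.0318, 0.0595]
eef_rot: [-180.0, -0.0, -46.8]
contact_force: [-0.4, -1.3, 0.2]
gripper_width: 0.0271
```

>>> step_arm([
  {"tx":0,"ty":0,"tz":5,"ax":0,"ay":0,"az":0,"claw":-0.38},
  {"tx":0,"ty":0,"tz":10,"ax":0,"ay":0,"az":0,"claw":-0.38},
  {"tx":0,"ty":0,"tz":15,"ax":0,"ay":0,"az":0,"claw":-0.38},
  {"tx":0,"ty":0,"tz":20,"ax":0,"ay":0,"az":0,"claw":-0.38},
  {"tx":0,"ty":0,"tz":30,"ax":0,"ay":0,"az":0,"claw":-0.38},
  {"tx":0,"ty":0,"tz":40,"ax":0,"ay":0,"az":0,"claw":-0.38},
  {"tx":0,"ty":0,"tz":40,"ax":0,"ay":0,"az":0,"claw":-0.38},
  {"tx":0,"ty":0,"tz":20,"ax":0,"ay":0,"az":0,"claw":-1},
  {"tx":0,"ty":0,"tz":0,"ax":0,"ay":0,"az":0,"claw":-1},
  {"tx":0,"ty":0,"tz":0,"ax":0,"ay":0,"az":0,"claw":-1},
])

```text
time_s: 9.65
tcp_pos: [0.5367, 0.0317, 0.2405]
eef_rot: [-179.9, -0.0, -46.8]
contact_force: [-0.4, 0.6, 0.4]
gripper_width: 0.0087
```

```bash
python3 s.py; python3 - <<'E'
from h import *
c=cap('wrist','w4')
im=c['image'].astype(int);m=((im[...,0]-im[...,2])>60)
v,u=np.nonzero(m)
P=np.array([pt(c,a,b) for a,b in zip(u,v)]);P=P[(P[:,2]>.06)&(P[:,2]<.075)&(np.hypot(P[:,0]-.536,P[:,1]-.032)<.03)]
print(len(P),cv2.minAreaRect(P[:,:2].astype(np.float32)*1000))
cv2.imwrite('pics/w4b.png',cv2.resize(c['image'],(800,600)))
E
```

```text
9.65 j6 18.91 yaw -46.83 tau6 0.0017 tau1 0.017 Mz 0.024 w 0.0087 [-0.4  0.6  0.4]
220 ((534.7902221679688, 31.539066314697266), (9.55681037902832, 28.221715927124023), 43.366004943847656)
```

View pics/w4b.png

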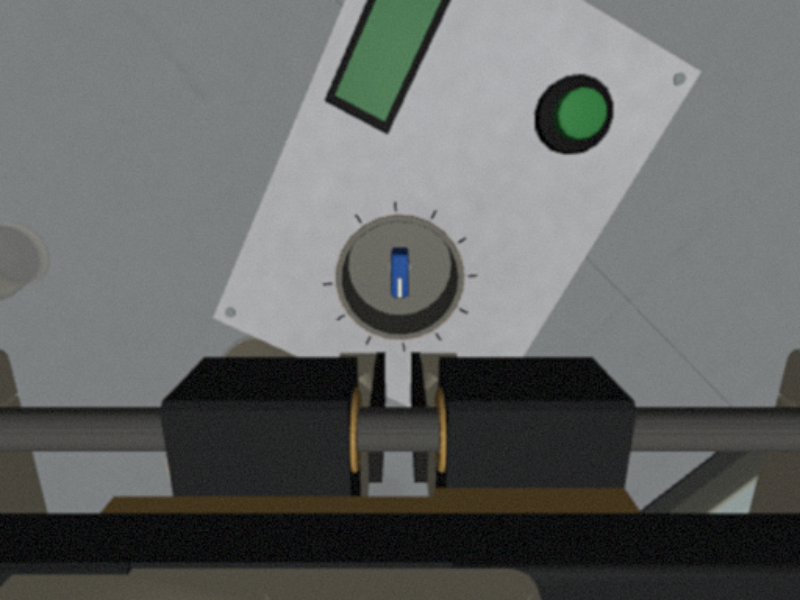

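The knob now lies along the tool's yaw (line vertical at (400,275)), so it stayed at −46.8°. The bottle and analyser are undisturbed. Now to the button.

>>> step_arm([
  {"tx":-2,"ty":-35,"tz":0,"ax":0,"ay":0,"az":0,"claw":-1},
  {"tx":-2,"ty":-35,"tz":0,"ax":0,"ay":0,"az":0,"claw":-1},
  {"tx":-2,"ty":-35,"tz":0,"ax":0,"ay":0,"az":0,"claw":-1},
  {"tx":-1,"ty":-35.5,"tz":0,"ax":0,"ay":0,"az":0,"claw":-1},
  {"tx":0,"ty":0,"tz":-30,"ax":0,"ay":0,"az":0,"claw":-1},
  {"tx":0,"ty":0,"tz":-40,"ax":0,"ay":0,"az":0,"claw":-1},
  {"tx":0,"ty":0,"tz":-30,"ax":0,"ay":0,"az":0,"claw":-1},
  {"tx":0,"ty":0,"tz":-15,"ax":0,"ay":0,"az":0,"claw":-1},
  {"tx":0,"ty":0,"tz":0,"ax":0,"ay":0,"az":0,"claw":-1},
  {"tx":0,"ty":0,"tz":0,"ax":0,"ay":0,"az":0,"claw":-1},
])

```text
time_s: 10.7
tcp_pos: [0.5296, -0.109, 0.1242]
eef_rot: [179.9, 0.0, -46.8]
contact_force: [-0.4, 0.4, 1.3]
gripper_width: 0.0005
```

```bash
python3 - <<'E'
from h import *
s=r.get_state();print(s['tcp_pos'],s['gripper_width'])
c=dict(np.load('pics/w4.npz'));print(pt(c,584*.64,112*.64,.097),pt(c,584*.64,112*.64))
c=cap('scene','sc2')
cv2.imwrite('pics/sc2b.png',cv2.resize(c['image'][150:320,200:420],None,fx=3.4,fy=3.4))
E
```

```text
[ 0.52958524 -0.10898631  0.12422955] 0.0005231585318082219
[ 0.52923829 -0.11087922  0.097     ] [ 0.52948668 -0.11051695  0.09818558]
```

View pics/sc2b.png

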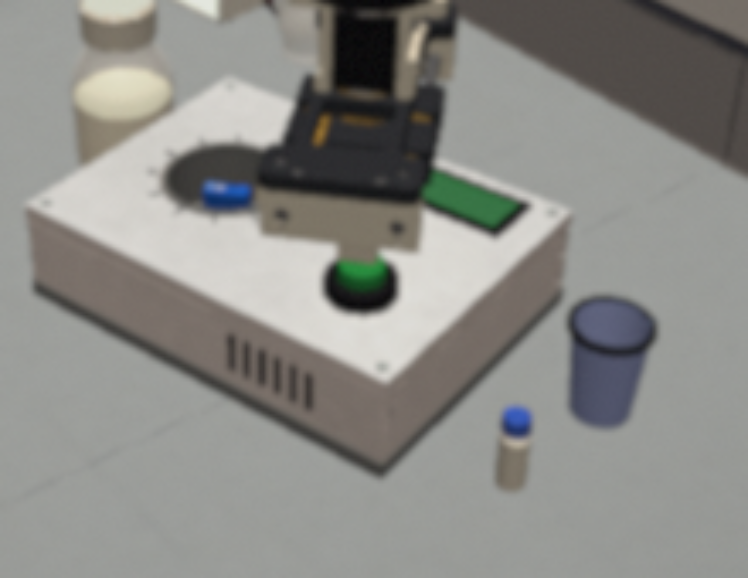

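The fingertips stand just over the button (360,270), the cup and vial are standing, and the knob is visible at (225,192). I'll press in small steps.

>>> step_arm([
  {"tx":0,"ty":-1,"tz":-4,"ax":0,"ay":0,"az":0,"claw":-1},
  {"tx":0,"ty":0,"tz":-4,"ax":0,"ay":0,"az":0,"claw":-1},
  {"tx":0,"ty":0,"tz":-3,"ax":0,"ay":0,"az":0,"claw":-1},
  {"tx":0,"ty":0,"tz":-2,"ax":0,"ay":0,"az":0,"claw":-1},
  {"tx":0,"ty":0,"tz":0,"ax":0,"ay":0,"az":0,"claw":-1},
  {"tx":0,"ty":0,"tz":0,"ax":0,"ay":0,"az":0,"claw":-1},
])

```text
time_s: 11.35
tcp_pos: [0.5302, -0.1098, 0.112]
eef_rot: [-180.0, -0.0, -46.8]
contact_force: [0.8, 0.2, 3.3]
gripper_width: 0.0005
```

>>> step_arm([
  {"tx":0,"ty":0,"tz":-1,"ax":0,"ay":0,"az":0,"claw":-1},
  {"tx":0,"ty":0,"tz":0,"ax":0,"ay":0,"az":0,"claw":-1},
  {"tx":0,"ty":0,"tz":0,"ax":0,"ay":0,"az":0,"claw":-1},
])

```text
time_s: 11.65
tcp_pos: [0.5302, -0.1098, 0.1108]
eef_rot: [-180.0, -0.0, -46.8]
contact_force: [0.3, 0.8, 4.1]
gripper_width: 0.0004
```

>>> step_arm([
  {"tx":0,"ty":0,"tz":-1,"ax":0,"ay":0,"az":0,"claw":-1},
  {"tx":0,"ty":0,"tz":0,"ax":0,"ay":0,"az":0,"claw":-1},
  {"tx":0,"ty":0,"tz":0,"ax":0,"ay":0,"az":0,"claw":-1},
])

```text
time_s: 11.95
tcp_pos: [0.5302, -0.1098, 0.1102]
eef_rot: [-180.0, -0.0, -46.8]
contact_force: [-0.5, 2.0, 9.5]
gripper_width: 0.0006
```

>>> step_arm([
  {"tx":0,"ty":0,"tz":-0.6,"ax":0,"ay":0,"az":0,"claw":-1},
  {"tx":0,"ty":0,"tz":0,"ax":0,"ay":0,"az":0,"claw":-1},
  {"tx":0,"ty":0,"tz":0,"ax":0,"ay":0,"az":0,"claw":-1},
])

```text
time_s: 12.25
tcp_pos: [0.5303, -0.1098, 0.1101]
eef_rot: [-180.0, -0.1, -46.8]
contact_force: [-2.8, 2.7, 15.0]
gripper_width: 0.0002
```

The button bottomed out at z = 0.110, 6 mm of travel, with the force rising sharply. I'll release and lift clear.

>>> step_arm([
  {"tx":0,"ty":0,"tz":4,"ax":0,"ay":0,"az":0,"claw":-1},
  {"tx":0,"ty":0,"tz":10,"ax":0,"ay":0,"az":0,"claw":-1},
  {"tx":0,"ty":0,"tz":30,"ax":0,"ay":0,"az":0,"claw":-1},
  {"tx":0,"ty":0,"tz":40,"ax":0,"ay":0,"az":0,"claw":-1},
  {"tx":0,"ty":0,"tz":40,"ax":0,"ay":0,"az":0,"claw":-1},
  {"tx":-20,"ty":0,"tz":30,"ax":0,"ay":0,"az":0,"claw":-1},
  {"tx":0,"ty":0,"tz":0,"ax":0,"ay":0,"az":0,"claw":-1},
  {"tx":0,"ty":0,"tz":0,"ax":0,"ay":0,"az":0,"claw":-1},
])

```text
time_s: 13.05
tcp_pos: [0.5091, -0.1098, 0.2634]
eef_rot: [-179.9, 0.0, -46.8]
contact_force: [-0.0, 0.0, -1.4]
gripper_width: 0.0005
```

```bash
python3 s.py; python3 - <<'E'
from h import *
c=cap('scene','sc3')
cv2.imwrite('pics/sc3b.png',cv2.resize(c['image'][130:320,180:420],None,fx=3.1,fy=3.1))
E
```

```text
13.05 j6 33.76 yaw -46.84 tau6 -0.0109 tau1 -0.010 Mz -0.025 w 0.0005 [-0.   0.  -1.4]
```

View pics/sc3b.png

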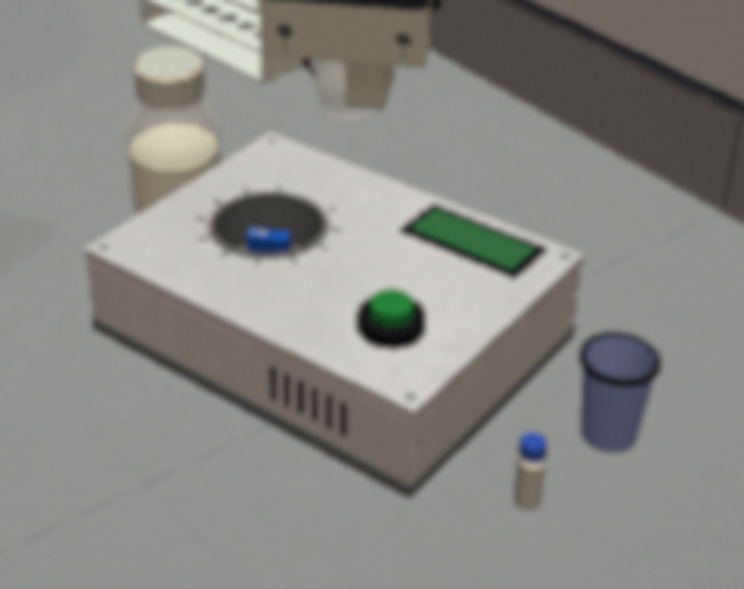

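The button is back up (391,310), the bottle, cup and vial are standing, the knob is turned and the gripper is clear. Handing in.

```bash
python3 -c "
from plant import r
print(r.close_job())"
```

```text
the job is handed in; nothing more can be done
None
```

I turned the knob clockwise past its stop, let go, then pressed and released the calibration button. I handed the job in at about 13 s, and no verdict was reported.

- **Knob:** I turned it from 13° to −46.8° yaw, and joint 6's torque changed slope at about −35°, which I took as the stop. By angle it ended about 11.5° past first touch. By torque (0.06 N m at 0.4 N m per rad) it ended about 9° past. The two figures disagree a little, but both are in the 5–15° snug band. After release the camera showed it still at about −46.7°.
- **Well:** measured force on the tool inside the well stayed under about 7 N.
- **Button:** it bottomed out after about 6 mm of travel, with about 15 N on the tool, and the last picture shows it back up.
- **Surroundings:** the bottle, cup and vial look unmoved in that picture, and the gripper was clear of everything. I did not remeasure their positions.

My first two move calls were refused because of missing fields, so nothing moved.

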